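# Close the cartridge bay and hold the stove's knob pressed on its valve shaft

### The job

The portable gas stove has just been loaded with a cartridge: first swing the lid of the cartridge bay fully shut. Then pick up the loose black control knob, turn it so that its flat matches the flat of the brass D-shaft, push it fully home onto the shaft, and press it in against the valve spring. Finish while still holding the knob pressed in (do not let go), and leave the other things on the worktop undisturbed.

Things in the scene. Friction and masses are not known exactly. Their poses are not given: they have to be found in the camera images.
- gas_stove: Dark portable gas stove, 240 (x) x 300 (y) mm, top plate 75 mm above the worktop, fixed. Origin: centre of its underside; z up, its -x side faces roughly the robot. On its burner a fixed saucepan, rim 170 mm above the worktop, 150 mm wide, centred 52 mm to the stove's +y, handle away from the robot. On its -y (right) side: valve shaft at x -80, y -98 mm; behind it the cartridge bay.
- lid_hinge (a point): Point on the hinge line of the bay lid, the middle of the lid's far edge, 75 mm above the worktop, fixed on the stove; axes as the stove's. The hinge line runs along the stove's y.
- lid_press (a point): Point on the upper face of the aluminium bay lid, mid-width, 75 mm from the hinge line; moves with the lid. The lid is 152 mm from hinge to free edge (toward the stove's -x), 100 mm wide, 5 mm thick; shut, it lies flat with its upper face 80 mm above the worktop.
- bay_lid (a joint): Opening angle of the bay lid in rad: 0 shut flat, growing as the free edge rises (starts 0.35 to 0.75). Stiff hinge: it stays where it is left; a push of a few newtons straight down on its upper face moves it; on its free edge flat fingertips may jam.
- shaft_tip (a point): Centre of the upper end of the upright brass D-shaft, 24 mm above the stove's top plate (99 mm above the worktop) when not pressed. The shaft is 16 mm in diameter with one flat 2 mm from its axis, along its whole length; its top 3 mm taper in. z up; the flat faces this point's -x.
- valve_turn (a joint): Angle of the shaft about its upright axis, relative to the stove, in rad, counter-clockwise from above; at 0 the flat faces the stove's -x. Range -0.8 to 0.8, stiff (0.3 N m), it stays where it stands.
- valve_push (a joint): How far the shaft is pressed down into the stove, in m: 0 at rest, 0.005 at the stop. Spring: about 3 N to start, 9 N at the stop.
- knob_center (a point): Loose black control knob standing upright on the worktop: its centre, half-way up (19 mm above the underside), z up. Round skirt 46 mm across, 18 mm high; on it a grip bar 42 mm long (along x), 12 mm wide (y), 20 mm high: 38 mm in all. A white line on top of the bar and down its end marks the -x end, the side on which the flat of the bore lies. 60 g.
- control_knob: The same knob, origin at the centre of its underside, same axes. In the underside opens an upright D-shaped bore, 15 mm deep, 18 mm in diameter, its flat 3 mm from the axis on the -x side. Fully home, the bore's roof rests on the shaft's tip, the knob's centre 4 mm above the tip.
- kitchen_timer: Bystander: round kitchen timer, red dial with a grip bar on a white base, 64 mm across, 44 mm high; origin under its centre. Not the knob.
- lemon: Bystander: yellow lemon, 83 x 58 x 58 mm; origin under its centre.
- mug: Bystander: white mug, red inside, 83 mm across, 93 mm high, with handle; origin at its underside.
- food_tin: Bystander: food tin with a red label, 75 mm across, 58 mm high; origin under its centre.
- knob_mark (a point): The marked end of the knob's grip bar: top of the bar's -x end, 21 mm from the knob's axis, where the white line turns down. It must point the way the shaft's flat faces.
Not all that is in view belongs to the job. Of the things shaped like the control_knob, the black one is meant.

How it is judged (in metres and radians):
On the way, in this order (a step that is already met when the one before it is completed fails the run):
1. the bay lid is shut (within 0.04 rad) while the knob is not yet on the shaft (value of joint bay_lid below 0.04 rad and distance between knob_center and shaft_tip above 0.03 m), for 0.2 s.
2. the knob is home on the shaft (z of knob_center in the frame of shaft_tip below 0.0065 m and horizontal distance between knob_center and shaft_tip below 0.004 m and angle between knob_center's own z axis and vertical below 0.15 rad and angle between the x axis of knob_center and the x axis of shaft_tip, either way round below 0.4 rad and x of knob_mark in the frame of shaft_tip below 0 m), for 0.1 s.
At the end, for the whole second after the job is handed in: Bay lid shut (within 0.04 rad); knob home on the D-shaft (centre at most 6.5 mm above the shaft tip, 4 mm being fully home; within 4 mm of the axis; upright within 0.15 rad; flats matching within 0.4 rad); fingers still on the knob, keeping the shaft pressed in by more than 3 of its 5 mm (all of step 2 and value of joint bay_lid below 0.04 rad and z of knob_center in the frame of shaft_tip above 0.001 m and value of joint valve_push above 0.003 m and contact force between the fingers and control_knob above 2 N); the arm keeps its last pose, push and grip.
It fails at once if the kitchen timer is displaced more than 3 cm (distance of kitchen_timer from where it was at the start of the episode above 0.03 m).
It fails at once if the lemon is displaced more than 3 cm (distance of lemon from where it was at the start of the episode above 0.03 m).
It fails at once if the mug is displaced more than 3 cm (distance of mug from where it was at the start of the episode above 0.03 m).
It fails at once if the food tin is displaced more than 3 cm (distance of food_tin from where it was at the start of the episode above 0.03 m).
It also fails if it takes over 53 s, if anything falls off the work surface, if the arm or the gripper's body presses on something with over 40 N, if the wrist force passes 120 N, or if a joint passes its speed limit or range.

### The arm

A 6-joint arm with a two-finger parallel gripper is mounted at the origin on the work surface; the furniture and walls round the work are solid. World frame = base frame: x ahead of the robot, y to its left, z up, the work surface at z = 0. Lengths are in mm, angles in rad, forces in N, time in s.
With the tool pointing down it reaches from about 400 to 825 mm from the base axis. Payload 7 kg.
Tool frame: the origin (TCP) lies at the very end of the fingers, on their centre line; the grasp point (between the pads) lies 19 mm behind it; z points along the fingers, y is the line along which they close (so a half turn about z gives the same grasp; the last joint's range is limited). The gripper opens to 88 mm and grips with 3 to 60 N. Pads are 19 mm wide; open, the fingers measure 130 mm over their backs; the gripper's body (78 mm by 193 mm) begins 47 mm behind the grasp point.
Start: joints at [1.493, 0.359, 0.012, 0, -1.224, -0.288], TCP at [241.452, 630.314, 226.561] pointing down, gripper open.
Joint ranges: [-3.07, 3.07], [-1.43, 2.12], [-1.02, 1.25], [-3.03, 1.67], [-3.05, -0], [-3.03, 3.03]. Speed limits (rad/s): [2.39, 2.39, 3.01, 3.14, 3.14, 3.14].

### API

Orientations are given as a unit quaternion [x, y, z, w].
In Python, from plant import bot gives the robot as it stands. Calls block until the motion is done:
- bot.move_ptp(position, orientation): joint-space move of the TCP to a pose.
- bot.line_to(position, velocity=150, ori=None): straight line of the TCP; ori=None keeps the orientation; velocity is the mean speed in mm/s.
- bot.move_joints(angles): joint-space move.
- bot.move_gripper(opening, force=None): finger opening in mm; force is the grip in N (None keeps the last); returns when the fingers have stopped.
- bot.pause(seconds).
- bot.solve_ik(position, orientation): joint angles nearest the present ones, or None.
- bot.read_state(): the state.
- bot.camera(name): name is "scene" or "top" or "wrist"; returns the picture (384x512x3 uint8, red, green, blue); there is no depth.
- bot.get_calibration(name): a dict with "fx", "fy", "cx", "cy" (pixels), "view" (4x4, takes a point from world to camera coordinates); the wrist camera has in their place "T_tool_cam" (4x4, takes a point from camera to tool coordinates, whose origin is the TCP and whose axes are the flange's). Camera axes: x right, y up, looking along -z (the intrinsics and any distortion apply to the point x, -y, -z); pixel columns grow to the right and rows downward; lengths in mm; the calibration is good to about 2 mm. The wrist camera is an equidistant fisheye: a pixel r from the principal point sees the ray r / f radians off the axis. A picture is of the moment at which its call begins: read the wrist's pose just before it. get_calibration takes no time and is no camera call.
A pose or a line that the arm cannot do raises bot.Unreachable and nothing moves.
- bot.close_job(): hands the job in; it is judged then, once.
The state is a dict: "t": time; "joint_pos": joint angles; "qvel": joint speeds; "tau": joint torques, N m; "tcp_pos": TCP position; "eef_rot": TCP orientation; "contact_force": force on the tool from outside, world axes, zero at the start; "moment": the same for the moment, N m; "width": finger opening in mm; "finger_force": force on a finger pad.
Only numpy, scipy, OpenCV 4.12 (cv2) and the standard library are available. Lean on these libraries where they do the work, as an engineer would, in place of code of your own. Each camera call takes 0.05 s, during which the arm holds its last target. There are 200 camera calls.

## Working session

There is one attempt and no reset: what is moved stays moved. The work goes in short steps, each a Python script; the robot and the scene stay as the last script left them, time stands still between calls to the robot, and variables do not carry over. Pictures are saved under pics/ and viewed, at most 10 in all, crops included, and the job is handed in when it is done.

```bash
ls; mkdir -p pics; python3 - <<'E'
from plant import bot
import cv2,numpy as np
np.set_printoptions(precision=4,suppress=True)
for n in("scene","top"):
    cv2.imwrite(f"pics/{n}0.png",cv2.cvtColor(bot.camera(n),cv2.COLOR_RGB2BGR)); c=bot.get_calibration(n); print(n,{k:np.array(v) for k,v in c.items()})
print(bot.get_calibration("wrist")); print(bot.read_state())
a=cv2.imread("pics/scene0.png");b=cv2.imread("pics/top0.png")
E
```

```text
pics
scene {'fx': array(457.994), 'fy': array(457.994), 'cx': array(260.306), 'cy': array(193.2914), 'view': array([[    0.8808,    -0.4735,     0.0001,  -468.7497],
       [    0.3011,     0.5602,     0.7717,  -233.5955],
       [   -0.3655,    -0.6797,     0.636 , -1373.6084],
       [    0.    ,     0.    ,     0.    ,     1.    ]])}
top {'fx': array(463.8032), 'fy': array(463.8032), 'cx': array(247.6617), 'cy': array(196.8517), 'view': array([[   -0.0492,    -0.9988,     0.0035,   -16.2632],
       [    0.9519,    -0.0458,     0.303 ,  -514.5801],
       [   -0.3025,     0.0183,     0.953 , -1197.0622],
       [    0.    ,     0.    ,     0.    ,     1.    ]])}
{'fx': 297.3186396354542, 'fy': 297.3186396354542, 'cx': 253.65871042306935, 'cy': 190.6929644141395, 'T_tool_cam': array([[   0.0003,    0.9628,    0.2701,   72.2786],
       [   1.    ,   -0.0006,    0.001 ,   -0.3884],
       [   0.0011,    0.2701,   -0.9628, -158.9012],
       [   0.    ,    0.    ,    0.    ,    1.    ]])}
{'t': 0.1, 'joint_pos': array([ 1.4931,  0.3594,  0.0112, -0.0003, -1.2241, -0.2881]), 'qvel': array([ 0.0008, -0.0028,  0.0022,  0.001 ,  0.0007,  0.0002]), 'tau': array([ -0.0011, -58.4162,  29.3748,   7.0154,   0.0101,  -0.0001]), 'tcp_pos': array([241.3202, 629.947 , 225.7068]), 'eef_rot': array([ 0.9833, -0.182 , -0.0001,  0.0007]), 'contact_force': array([ 0.3228, -1.2169,  0.3483]), 'moment': array([0.0102, 0.0229, 0.0414]), 'finger_force': 0.0, 'width': 88.02099047018163}
```

View pics/scene0.png

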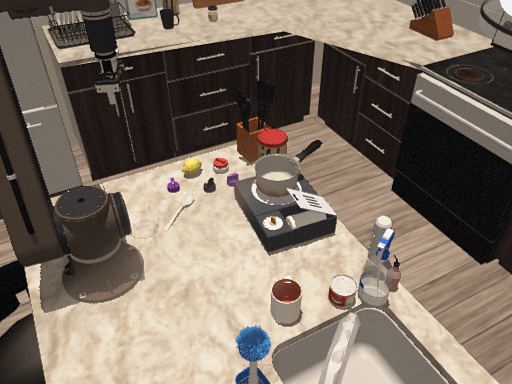

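View pics/top0.png

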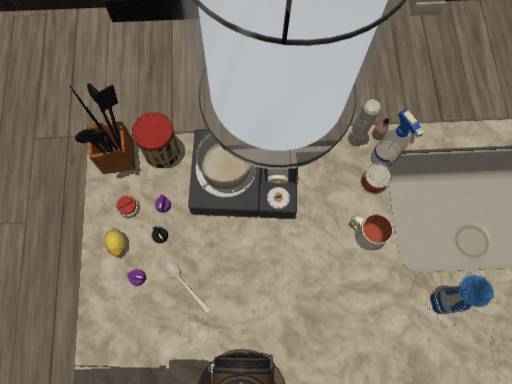

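The scene view shows the black knob at (210,185), the lid at (310,202), and the shaft dial at (273,223). In the top view the knob is at (160,234) and the dial at (278,197), and a lamp partly hides the lid.

```bash
cat > h.py <<'E'
import numpy as np,cv2
from plant import bot
from scipy.spatial.transform import Rotation as R
np.set_printoptions(precision=3,suppress=True)
def ray(n,u,v,st=None):
    c=bot.get_calibration(n); x=(u-c['cx'])/c['fx']; y=(v-c['cy'])/c['fy']
    if n=='wrist':
        r=np.hypot(x,y); s=np.sin(r)/max(r,1e-9); d=np.array([x*s,-y*s,-np.cos(r)])
        Rt=R.from_quat(st['eef_rot']).as_matrix(); T=np.array(c['T_tool_cam'])
        return Rt@T[:3,3]+st['tcp_pos'],Rt@T[:3,:3]@d
    V=np.array(c['view']); return -V[:3,:3].T@V[:3,3], V[:3,:3].T@np.array([x,-y,-1])
def on(n,u,v,z,st=None):
    o,d=ray(n,u,v,st); return o+d*(z-o[2])/d[2]
def proj(n,p,st=None):
    c=bot.get_calibration(n)
    if n=='wrist':
        T=np.array(c['T_tool_cam']);q=R.from_quat(st['eef_rot']).as_matrix().T@(np.array(p)-st['tcp_pos']);q=T[:3,:3].T@(q-T[:3,3])
        th=np.arctan2(np.hypot(q[0],q[1]),-q[2]);k=th/np.hypot(q[0],q[1])
        return np.array([c['cx']+c['fx']*q[0]*k,c['cy']-c['fy']*q[1]*k])
    V=np.array(c['view']);q=V[:3,:3]@p+V[:3,3]
    return np.array([c['cx']-c['fx']*q[0]/q[2],c['cy']+c['fy']*q[1]/q[2]])
def down(yaw): # tool z down, tool y at angle yaw in world
    y=np.array([np.cos(yaw),np.sin(yaw),0]);z=np.array([0,0,-1.]);return R.from_matrix(np.c_[np.cross(y,z),y,z]).as_quat()
def snap(n,f,crop=None,k=1):
    st=bot.read_state();im=cv2.cvtColor(bot.camera(n),cv2.COLOR_RGB2BGR);cv2.imwrite('pics/raw_'+f,im)
    if crop: im=im[crop[1]:crop[3],crop[0]:crop[2]]
    cv2.imwrite('pics/'+f,cv2.resize(im,None,fx=k,fy=k,interpolation=cv2.INTER_CUBIC));return st
E
python3 - <<'E'
from h import *
print('corners',on('top',190,215,75),on('top',297,217,75))
print('shaft',on('top',278,196,99),on('scene',273,222,99))
print('knob',on('top',160,233,30),on('scene',209,184,30))
for n,u,v,z in(('tl',127,206,40),('lemon',116,242,29),('mug',375,230,93),('tin',376,178,58),('purp',163,204,30),('purp2',137,277,30)):print(n,on('top',u,v,z))
a=cv2.imread('pics/scene0.png')[150:260,160:350];b=cv2.imread('pics/top0.png')[120:300,100:320]
cv2.imwrite('pics/a.png',np.vstack([cv2.resize(a,(560,324),interpolation=2),cv2.resize(b[:,:],(560,276*560//560),interpolation=2)]))
print(R.from_quat(bot.read_state()['eef_rot']).as_matrix())
E
```

```text
corners [470.384 118.35   75.   ] [ 450.653 -172.963   75.   ]
shaft [ 505.568 -123.227   99.   ] [ 498.874 -143.63    99.   ]
knob [434.907 207.683  30.   ] [431.635 203.458  30.   ]
tl [515.147 299.506  40.   ]
lemon [415.411 329.72   29.   ]
mug [ 400.078 -375.514   93.   ]
tin [ 558.729 -408.828   58.   ]
purp [519.257 199.821  30.   ]
purp2 [315.44  269.028  30.   ]
[[ 0.934 -0.358 -0.   ]
 [-0.358 -0.934 -0.001]
 [ 0.     0.001 -1.   ]]
```

View pics/a.png

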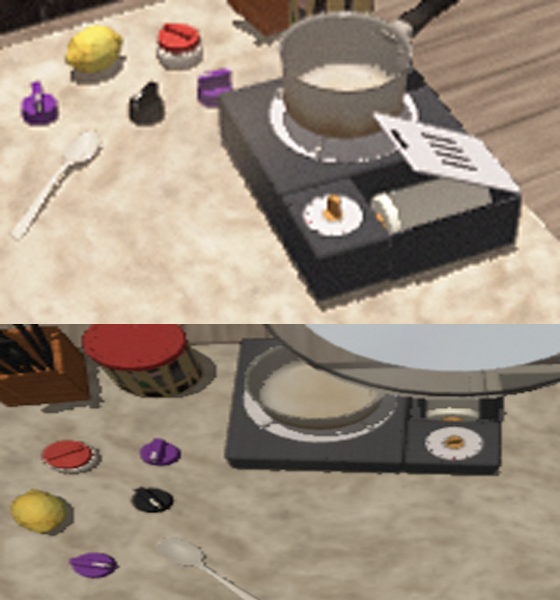

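Coarse poses are enough to start. I'll take close wrist looks at the knob first, then the shaft and lid.

```bash
python3 - <<'E'
from h import *
import json
bot.move_ptp([425,206,190],down(-np.pi/2)); s1=snap('wrist','k1.png')
bot.move_ptp([480,-60,330],down(-np.pi/2)) ; 
q=bot.solve_ik([510,-140,330],down(np.pi)); print(q)
bot.move_joints(q) ; s2=snap('wrist','s1.png')
json.dump([{k:np.array(v).tolist() for k,v in s.items()} for s in(s1,s2)],open('st.json','w'))
print(s1['tcp_pos'],s2['tcp_pos'],s2['t'],s2['joint_pos'])
a=cv2.imread('pics/raw_k1.png');b=cv2.imread('pics/raw_s1.png')
p=proj('wrist',[433,205,30],s1);print(p,proj('wrist',[494,-128,99],s2))
cv2.imwrite('pics/ks.png',np.vstack([cv2.resize(a,(400,300)),cv2.resize(b,(400,300))]))
E
```

```text
[ 0.103  0.064 -0.134  0.    -1.373 -0.103]
[425.236 206.761 190.157] [ 510.075 -139.322  329.699] 4.275 [ 0.104  0.064 -0.135 -0.    -1.373 -0.102]
[255.1   168.409] [265.347 171.95 ]
```

View pics/ks.png

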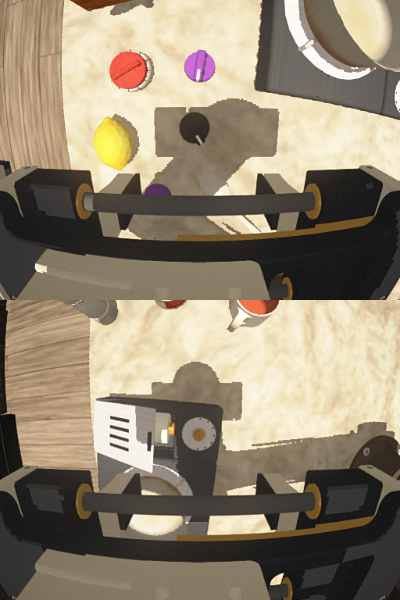

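The wrist views show the knob at about raw pixel (249,163) with its white mark toward lower right, and the shaft at about (254,172) in the second picture. Lid face is at (160,165) there. I'll zoom in on both.

```bash
python3 - <<'E'
from h import *
import json
s1,s2=json.load(open('st.json'))
a=cv2.imread('pics/raw_k1.png');b=cv2.imread('pics/raw_s1.png')
# knob white line / body
c=a[135:195,215:285];d=b[140:200,219:289];e=b[115:235,115:295]
cv2.imwrite('pics/z.png',np.vstack([np.hstack([cv2.resize(c,(385,330),interpolation=0),cv2.resize(d,(385,330),interpolation=0)]),np.hstack([cv2.resize(e,(385,256),interpolation=2),np.zeros((256,385,3),np.uint8)])]))
h=cv2.cvtColor(b,cv2.COLOR_BGR2HSV)
m=cv2.inRange(h,(8,110,60),(28,255,255));m[:150]=0;m[195:]=0;m[:,:235]=0;m[:,275:]=0
ys,xs=np.nonzero(m);print('brass',len(xs),xs.mean(),ys.mean(),on('wrist',xs.mean(),ys.mean(),99,s2))
E
```

```text
brass 174 253.98850574712642 171.82758620689654 [ 509.22  -128.116   99.   ]
```

View pics/z.png

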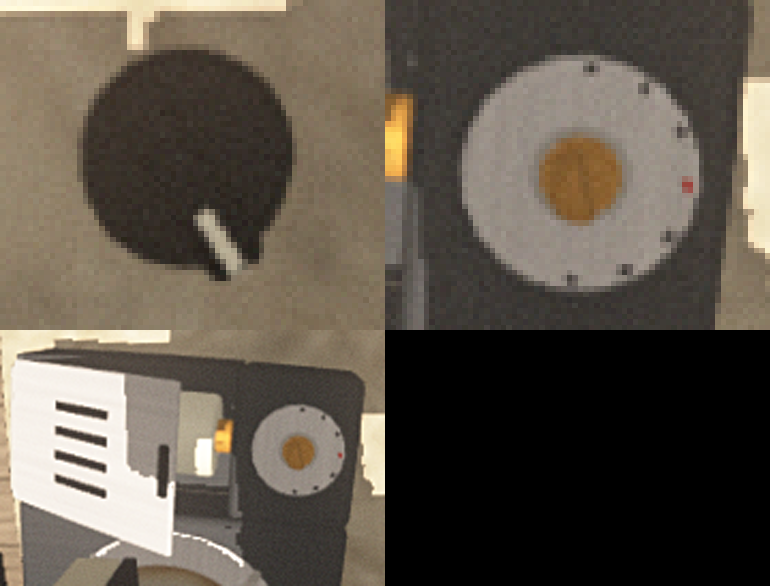

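The shaft's flat needs a closer look, which I'll take once the lid is shut. First I'll get the lid geometry from this picture.

```bash
python3 - <<'E'
from h import *
import json
s1,s2=json.load(open('st.json'))
b=cv2.imread('pics/raw_s1.png')
f=lambda x,y:(115+x*180/385,115+(y-330)*120/256)
for x,y in((15,362),(15,497)):print('hinge',on('wrist',*f(x,y),80,s2))
for z in(130,150,170,185):print(z,on('wrist',*f(181,383),z,s2),on('wrist',*f(172,555),z,s2))
g=lambda x,y:(219+(x-385)*60/330,140+y*60/330)
print('dial centre',on('wrist',*g(580,173),77,s2),'red',on('wrist',*g(687,186),76,s2))
print('stove right edge corner',on('wrist',*f(362,375),75,s2))
print('front edge pts',on('wrist',*g(748,40),75,s2),on('wrist',*g(716,320),75,s2))
k=lambda x,y:(215+x*60/330*385/385*70/70*(70/60)*(330/385),135+y*60/330)
print('skirt centre',on('wrist',*k(188,158),18,s1),'mark end',on('wrist',*k(240,266),38,s1),on('wrist',*k(205,213),38,s1))
E
```

```text
hinge [ 702.098 -188.153   80.   ]
hinge [711.236 -91.924  80.   ]
130 [ 575.711 -174.836  130.   ] [585.873 -69.863 130.   ]
150 [ 572.061 -176.874  150.   ] [581.657 -77.756 150.   ]
170 [ 568.412 -178.912  170.   ] [577.44  -85.648 170.   ]
185 [ 565.674 -180.441  185.   ] [574.278 -91.568 185.   ]
dial centre [ 508.503 -123.956   77.   ] red [ 480.809 -120.416   76.   ]
stove right edge corner [ 467.128 -174.283   75.   ]
front edge pts [ 465.756 -158.504   75.   ] [472.271 -83.867  75.   ]
skirt centre [435.99  211.639  18.   ] mark end [418.151 201.194  38.   ] [428.796 208.059  38.   ]
```

```bash
python3 - <<'E'
from h import *
bot.move_gripper(0,20)
o=down(np.pi-0.09)
bot.move_ptp([621,-134,200],o); bot.line_to([621,-134,135],ori=o)
f0=bot.read_state()['contact_force'][2]; z=135
while z>72:
    z-=3 if z>88 else 1; bot.line_to([621,-134,z],velocity=60)
    st=bot.read_state(); f=st['contact_force'][2]-f0; print(z,round(float(st['tcp_pos'][2]),1),round(f,1),end='; ')
    if f>25: break
bot.pause(.2)
bot.line_to([621,-134,130]); 
bot.move_ptp([545,-125,235],down(np.pi-.09)); s=snap('wrist','s2.png')
print(s['t'],s['tcp_pos'])
import json;json.dump({k:np.array(v).tolist() for k,v in s.items()},open('st2.json','w'))
u,v=proj('wrist',[508.5,-125,99],s).astype(int);print(u,v)
b=cv2.imread('pics/raw_s2.png');c=cv2.resize(b[v-22:v+22,u-22:u+22],(440,440),interpolation=2)
c=np.clip(c.astype(float)*1.6,0,255).astype(np.uint8)
cv2.imwrite('pics/s2z.png',np.hstack([c,cv2.resize(b,(355,266))[:, :][np.r_[0:266]] if 0 else np.vstack([cv2.resize(b,(355,266)),np.zeros((174,355,3),np.uint8)])]))
E
```

```text
132 132.9 -1.2; 129 128.9 -0.7; 126 125.7 -0.9; 123 122.7 0.4; 120 119.7 -0.5; 117 116.7 -0.4; 114 113.7 -1.7; 111 110.7 -1.2; 108 107.7 -0.4; 105 104.7 -1.0; 102 101.7 -1.1; 99 98.7 -0.6; 96 95.7 -1.2; 93 92.8 -1.0; 90 89.7 -1.0; 87 86.7 0.2; 86 86.0 -1.9; 85 85.0 -0.8; 84 83.9 -0.3; 83 82.9 -0.6; 82 81.9 -0.3; 81 80.9 -0.4; 80 80.3 2.6; 79 80.2 9.5; 78 80.1 16.0; 77 80.0 22.0; 76 79.9 27.8; 15.0917 [ 544.51  -124.827  234.99 ]
288 177
```

View pics/s2z.png

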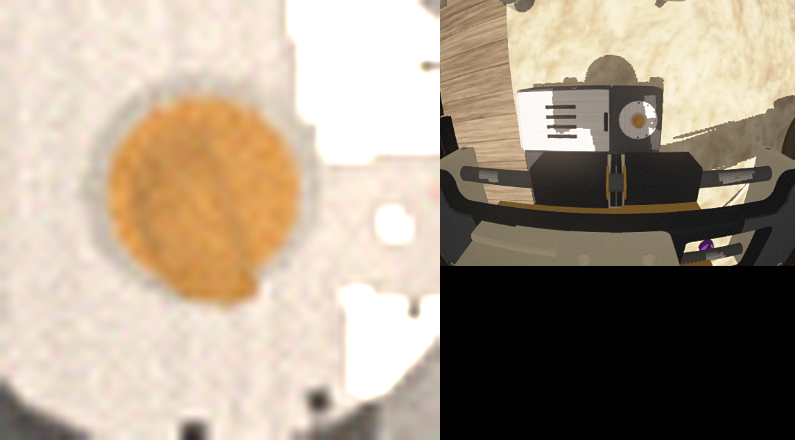

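The lid stopped at TCP z = 80, so it lies flat and shut. I'll enhance the shaft crop to read the direction of the flat.

```bash
python3 - <<'E'
from h import *
import json
s=json.load(open('st2.json'))
b=cv2.imread('pics/raw_s2.png');u,v=288,177
c=b[v-16:v+16,u-18:u+14].astype(float)
g=c.sum(2)/3; m=(c[:,:,2]-c[:,:,0])>40
print(g[m].min(),g[m].max())
lo,hi=np.percentile(g[m],[3,97]);e=np.clip((g-lo)/(hi-lo)*255,0,255).astype(np.uint8)
b1=cv2.imread('pics/raw_s1.png')[160:184,242:266].astype(float);g1=b1.sum(2)/3;m1=(b1[:,:,2]-b1[:,:,0])>40
lo,hi=np.percentile(g1[m1],[3,97]);e1=np.clip((g1-lo)/(hi-lo)*255,0,255).astype(np.uint8)
cv2.imwrite('pics/e.png',np.hstack([cv2.resize(e,(390,390),interpolation=2),cv2.resize(e1,(390,390),interpolation=2)]))
ys,xs=np.nonzero(m);print('brass centroid',u-18+xs.mean(),v-16+ys.mean(),on('wrist',u-18+xs.mean(),v-16+ys.mean(),97,s))
for yw in(np.pi/2,np.pi/2-.4,np.pi/2+.4,-np.pi/2,-np.pi/2-.4,-np.pi/2+.4):print(yw,bot.solve_ik([508,-125,130],down(yw)))
E
```

```text
80.33333333333333 120.0
brass centroid 285.9242902208202 174.1608832807571 [ 510.719 -128.013   97.   ]
1.5707963267948966 [ 0.134  0.197 -0.453  0.    -0.92  -1.705]
1.1707963267948966 [ 0.134  0.197 -0.453  0.    -0.92  -2.105]
1.9707963267948965 [ 0.134  0.197 -0.453  0.    -0.92  -1.305]
-1.5707963267948966 [ 0.134  0.197 -0.453  0.    -0.92   1.437]
-1.9707963267948965 [ 0.134  0.197 -0.453  0.    -0.92   1.037]
-1.1707963267948966 [ 0.134  0.197 -0.453  0.    -0.92   1.837]
```

View pics/e.png

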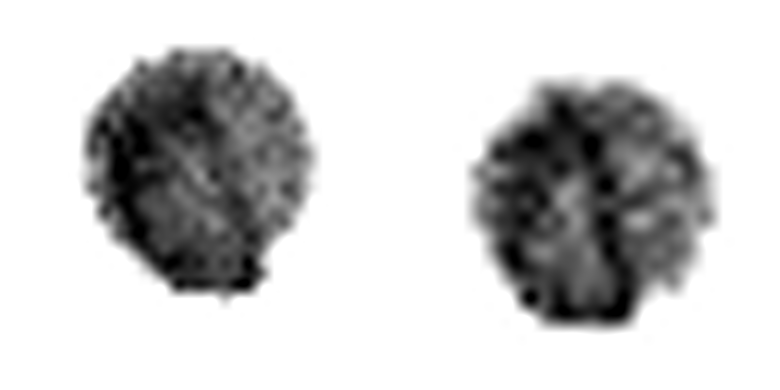

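The D-top's chord runs about 16° off the image vertical in both pictures, so the flat corresponds to a shaft yaw of about +0.24 rad in world. The knob yaw is about 0.55. To cancel camera bias, I'll view the shaft and then the knob with the same tool-relative geometry.

```bash
python3 - <<'E'
from h import *
import json
bot.move_ptp([508,-126,229],down(np.pi/2+.24)); bot.move_gripper(60)
s3=snap('wrist','s3.png')
bot.move_ptp([436,212,168],down(np.pi/2+.55)); s4=snap('wrist','k4.png')
json.dump([{k:np.array(v).tolist() for k,v in s.items()} for s in(s3,s4)],open('st3.json','w'))
print(s4['t'],s3['tcp_pos'],s4['tcp_pos'])
out=[]
for s,f,p in((s3,'s3',[508,-126,99]),(s4,'k4',[436,212,38])):
    u,v=np.round(proj('wrist',p,s)).astype(int);print(u,v)
    c=cv2.imread(f'pics/raw_{f}.png')[v-32:v+32,u-32:u+32]
    out.append(np.clip(cv2.resize(c,(384,384),interpolation=2)*1.5,0,255).astype(np.uint8))
cv2.imwrite('pics/c8.png',np.hstack(out))
E
```

```text
18.75 [ 508.011 -126.003  229.005] [436.37  211.546 168.205]
253 182
253 182
```

View pics/c8.png

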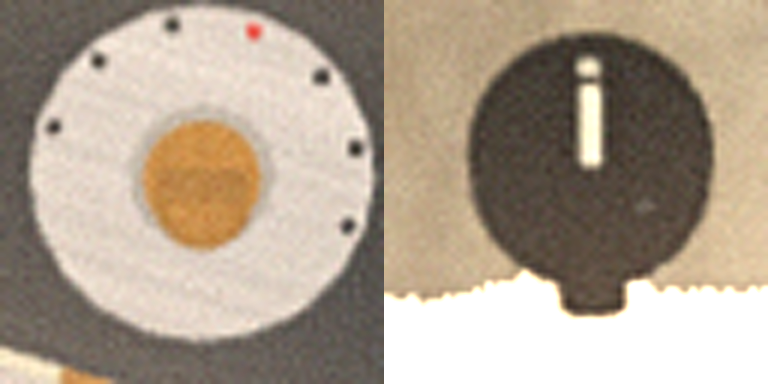

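The knob's mark line is vertical in the picture, from zoom (588,68) to (591,165). The shaft's flat face is horizontal, at rows 168–200 of the left crop, so the 0.24 and 0.55 yaws both hold. Next I'll grasp the knob, lift it, and look again in hand.

```bash
python3 - <<'E'
from h import *
import json
s3,s4=json.load(open('st3.json'))
Z=lambda x,y:(253-32+x/6-.4,182-32+y/6-.4)
k=on('wrist',*Z(207,196.5),38,s4);o3=R.from_quat(s3['eef_rot']).as_matrix()
print('knob',k,on('wrist',*Z(207,154),18,s4))
sh=[on('wrist',*Z(202,248),96,s3)+o3[:,0]*8, on('wrist',*Z(201,172),76,s3), on('wrist',*Z(202,204),99,s3)]
print('shaft',*sh)
bot.line_to([k[0],k[1],60],ori=down(np.pi/2+.55)); bot.line_to([k[0],k[1],20.5],velocity=80)
bot.move_gripper(5,40); bot.pause(.2)
st=bot.read_state();print(st['width'],st['finger_force'])
bot.line_to([k[0],k[1],130]); s=snap('wrist','g.png');print(s['t'],s['width'],s['tcp_pos'])
json.dump({k:np.array(v).tolist() for k,v in s.items()},open('st4.json','w'))
t=s['tcp_pos'];u,v=np.round(proj('wrist',t,s)).astype(int);print(u,v)
cv2.imwrite('pics/g9.png',np.clip(cv2.resize(cv2.imread('pics/raw_g.png')[v-50:v+50,u-50:u+50],(600,600),interpolation=2)*1.5,0,255).astype(np.uint8))
E
```

```text
knob [435.135 213.458  38.   ] [432.705 212.107  18.   ]
shaft [ 509.249 -124.188   96.   ] [ 508.733 -124.436   76.   ] [ 508.789 -124.319   99.   ]
11.99328643777191 40.00023543834686
22.2167 11.758030833197841 [434.607 213.05  129.203]
253 237
```

View pics/g9.png

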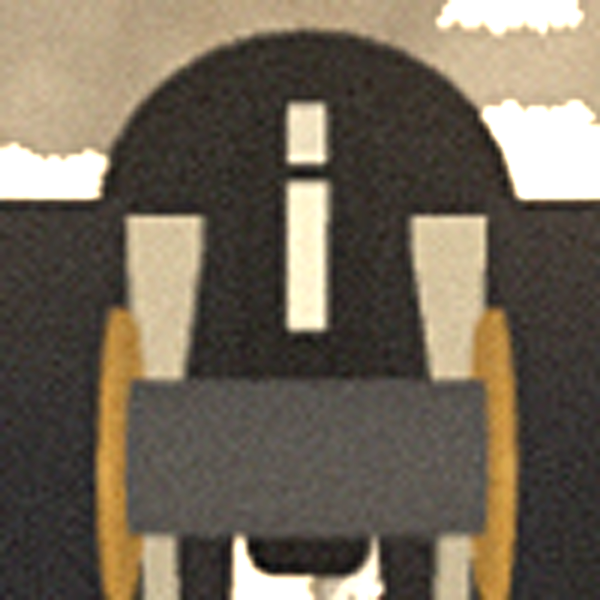

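The knob is held straight, with the mark edge at zoom (307,172) and the skirt front at row 30. I'll compute its in-hand offset and carry it to the shaft.

```bash
python3 - <<'E'
from h import *
import json
s=json.load(open('st4.json'));t=np.array(s['tcp_pos']);Rt=R.from_quat(s['eef_rot']).as_matrix()
Z=lambda x,y:(253-50+x/6-.4,237-50+y/6-.4)
a=Rt.T@(on('wrist',*Z(307,172),t[2]+17.5,s)-t); b=Rt.T@(on('wrist',*Z(310,30),t[2]-2.5,s)-t); c=Rt.T@(on('wrist',*Z(312,575),t[2]+17.5,s)-t)
print('mark (x-21 = axis)',a,'skirt(x-23)',b,'rear(x+21)',c)
print(bot.solve_ik([508.8,-124.3,150],down(np.pi/2+.24)))
bot.line_to([t[0],t[1],180],velocity=250)
bot.move_ptp([508.8,-124.3,170],down(np.pi/2+.24));print(bot.read_state()['t'])
E
```

```text
mark (x-21 = axis) [ 19.798   0.678 -17.476] skirt(x-23) [26.6    0.993  2.532] rear(x+21) [-20.606   1.162 -17.525]
[ 0.135  0.176 -0.427  0.    -0.968 -1.466]
23.9167
```

```bash
python3 - <<'E'
from h import *
x,y=508.5,-125.3
bot.line_to([x,y,123],velocity=100,ori=down(np.pi/2+.24));bot.pause(.2)
f0=bot.read_state()['contact_force'];z=123
while z>99:
    z-=1.5; bot.line_to([x,y,z],velocity=40); s=bot.read_state(); f=s['contact_force']-f0
    print(z,s['tcp_pos'].round(1),f.round(1),s['moment'].round(2))
    if f[2]>(12 if z>105 else 14): break
print(s['t'],s['width'])
E
```

```text
121.5 [ 508.5 -125.4  121.6] [ 0.7 -0.1  1.8] [ 0.1  -0.09 -0.03]
120.0 [ 508.4 -125.3  119.9] [ 0.8 -0.8 -0.1] [ 0.12 -0.19 -0.02]
118.5 [ 508.4 -125.3  118.4] [ 0.2 -0.4  0.8] [ 0.02 -0.2   0.03]
117.0 [ 508.4 -125.3  116.9] [-0.3 -0.2  0.6] [ 0.01 -0.17 -0.01]
115.5 [ 508.4 -125.3  115.4] [0.7 0.  0.6] [ 0.04 -0.13 -0.03]
114.0 [ 508.4 -125.3  113.9] [ 0.5 -0.5  0.8] [ 0.08 -0.16  0.01]
112.5 [ 508.4 -125.3  112.4] [-0.1 -1.4  0.6] [ 0.03 -0.13  0.  ]
111.0 [ 508.4 -125.3  110.9] [ 0.4 -0.6  0.1] [ 0.05 -0.11  0.02]
109.5 [ 508.4 -125.3  109.4] [-0.1  0.4  1.2] [ 0.03 -0.13 -0.02]
108.0 [ 508.4 -125.3  107.9] [ 1.2 -0.9  0.5] [ 0.05 -0.17  0.  ]
106.5 [ 508.4 -125.3  106.4] [ 1.  -0.9  0.2] [ 0.1  -0.16 -0.02]
105.0 [ 508.4 -125.3  104.9] [ 0.  -0.9 -0.3] [-0.02 -0.21 -0.01]
103.5 [ 508.7 -125.3  103.7] [-0.5 -0.2  4. ] [ 0.15  0.17 -0.01]
102.0 [ 508.7 -125.3  102.2] [-0.5  0.4  6.4] [0.21 0.31 0.  ]
100.5 [ 508.7 -125.4  100.8] [-1.7 -0.5  7.1] [ 0.25  0.47 -0.04]
99.0 [ 508.7 -125.3   99.5] [-1.8  0.2  8.9] [ 0.3   0.72 -0.01]
28.7333 11.736823246172017
```

The knob slid straight on. First contact came at TCP z ≈ 104.5, as predicted, and the force then rose along the valve spring. I'll push slightly onto the stop and hand in.

```bash
python3 - <<'E'
from h import *
bot.line_to([508.5,-125.3,98.2],velocity=40);bot.pause(.4);s=bot.read_state();print(s['tcp_pos'],s['contact_force'],s['width'],s['finger_force'],s['t'])
im=snap('scene','end.png',(150,130,350,260),3)
print(bot.close_job())
E
```

```text
[ 508.82  -125.401   99.309] [-3.904  0.769 13.595] 11.391565169334942 39.754841923713684 29.3833
the job is handed in; nothing more can be done
None
```

The lid is shut, the knob is home on the D-shaft, and I handed the job in at about 29 s still gripping it and pressing it in with about 14 N. The depth is inferred from tool height and force, and no verdict came back.

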